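Start the dust extractor at the carving bench

ROBOT

A 7-joint arm with a two-finger parallel gripper is mounted at the origin on the work surface. World frame = base frame: x ahead of the robot, y to its left, z up, the work surface at z = 0. Lengths are in m, angles in rad, forces in N, time in s.
With the tool pointing down it reaches from about 0.425 to 0.925 m from the base axis. Payload 6.8 kg.
Tool frame: the origin (TCP) lies on the front face of the gripper's body, between the roots of the fingers; the fingertips stand 73 mm ahead of it and the grasp point (between the pads) lies 54 mm ahead of it; z points along the fingers, y is the line along which they close (so a half turn about z gives the same grasp; the last joint's range is limited). The gripper opens to 85 mm and grips with 20 to 120 N. Pads are 22 mm wide; open, the fingers measure 114 mm over their backs; the gripper's body (76 mm by 85 mm) begins 54 mm behind the grasp point. The pads swing forward as they close: fully open they stand 13 mm farther back than shut.
Start: joints at [0.999, 0.477, 0.022, 1.555, -0.011, 1.109, -0.083], TCP at [0.302, -0.604, 0.304] pointing down, gripper open.
Joint ranges: [-2.96, 2.96], [-0.34, 2.1], [-1.41, 1.46], [0.24, 2.44], [-1.37, 4.51], [0.17, 1.92], [-2.96, 2.96]. Speed limits (rad/s): [2.39, 2.39, 3.14, 3.14, 3.14, 3.14, 3.14].

INTERFACE

Orientations are given as a unit quaternion [w, x, y, z].
In Python, from station import bot, optics gives the robot as it stands.
- The arm moves only by the tool drive_tool, never from a script. Its argument "deltas" is a list of rows, each an object with "gripper": the closure in counts, from 0 (fully open) to 255 (shut); "offset": the shift along the tool's x, y, z in units of 1000 mm (1.0 is 1000 mm), a list of three; "angular": the turn, a rotation vector about the tool's x, y, z in units of 45 degrees (1.0 is 45 degrees), a list of three. In form: [{"gripper": gripper, "offset": [dx, dy, dz], "angular": [rx, ry, rz]}, ...]. A call has 1 to 5 rows; each row is the pose to reach, as a shift and turn from the pose commanded when the call began, along the tool's axes at that moment; what a row does not reach only later rows make up. A row lasts 1/10 s, in which the tool goes at most 50 mm and 8.59 degrees, less where a joint would pass 70% of its speed; a pose out of reach is approached as far as the arm can. A call with a number of a shift or a turn outside -1 to 1 is refused whole. A call with a gripper value outside its range is refused whole. The fingers move at their own pace and stop on an object; "grip_force" is the grip in N (left out, the last holds). Time passes only in rows, so rows that repeat a pose let the fingers close. It gives the time, the measured TCP pose, the force, the opening and the grip force at its end, in the units of the state.
- bot.get_obs(): the state, without advancing time (a new reading comes with each control period).
- optics.read_camera(name): name is "scene" or "top" or "wrist"; returns the picture (400x640x3 uint8, blue, green, red); there is no depth.
- optics.camera_model(name): a dict with "fx", "fy", "cx", "cy" (pixels), "dist" ([k1, k2, p1, p2, k3] as OpenCV has them; the pictures are not rectified), "cam_to_world" (4x4, takes a point from camera to world coordinates). Camera axes: x right, y up, looking along -z (the intrinsics and any distortion apply to the point x, -y, -z); pixel columns grow to the right and rows downward; lengths in m; the calibration is good to about 2 mm. A picture is of the moment at which its call begins: read the wrist's pose just before it. camera_model takes no time and is no camera call; for the wrist camera it gives the pose at the moment of the call.
- bot.hand_in(): hands the job in; it is judged then, once.
The state is a dict: "t": time; "q": joint angles; "joint_vel": joint speeds; "joint_torque": joint torques, N m; "eef_pos": TCP position; "tool_rot": TCP orientation; "contact_force": force on the tool from outside, world axes, zero at the start; "torque": the same for the moment, N m; "gripper_width": opening from 0.0 (shut) to 1.0 (fully open); "grasp_force": force on a finger pad.
Only numpy, scipy, OpenCV 4.12 (cv2) and the standard library are available. Lean on these libraries where they do the work, as an engineer would, in place of code of your own. Each camera call takes 0.05 s, during which the arm holds its last target. There are 200 camera calls.

TASK

Start the dust extractor from its sloping console on the carving bench: press the round key, then the square key, then the long bar key, one at a time, each right down and fully let up before the next, feeling for each key and never leaning hard on it. Then push the selector knob in and turn it clockwise by one step (50 degrees, to the middle mark), and let it spring back out there. Leave the mushroom-shaped stop button unpressed and do not shift or tip the bottle, the carved bear or the gouge.

Things in the scene. Friction and masses are not known exactly. Their poses are not given: they have to be found in the camera images.
- console: grey console fixed to the bench, 400 mm wide (y), 181 mm deep (x). It stands with its front away from the robot: front edge 40 mm high, then a face 160 mm long rising at 30 degrees towards the robot to a flat top 120 mm high. Origin at bench height midway across, 95 mm behind the front edge; x to the robot, z up. Three black keys and the black selector stand in a level row across mid-face, 90 mm apart, in any order.
- key_round_base: round key on the sloping face: black disc cap 30 mm across, 8 mm thick. Origin on the key's axis in the plane of the face; z straight out of the face, x up the slope, y level. The cap's top stands 15 to 23 mm out along z, different for each key and each start and not measured: feel for it. Presses straight in along -z: about 1.5 N to start, 5 N right down, then a hard stop.
- key_square_base: square key on the sloping face: black cap 29 x 29 mm, 8 mm thick. Origin on the key's axis in the plane of the face; z straight out of the face, x up the slope, y level. The cap's top stands 15 to 23 mm out along z, different for each key and each start and not measured: feel for it. Presses straight in along -z: about 1.5 N to start, 5 N right down, then a hard stop.
- key_bar_base: long bar key on the sloping face: black cap 50 (x) x 16 (y) mm, 8 mm thick. Origin on the key's axis in the plane of the face; z straight out of the face, x up the slope, y level. The cap's top stands 15 to 23 mm out along z, different for each key and each start and not measured: feel for it. Presses straight in along -z: about 1.5 N to start, 5 N right down, then a hard stop.
- key_round (a joint): press of the round key, m: 0 up, 0.005 right down at its stop; springs back when let go.
- key_square (a joint): press of the square key, m: 0 up, 0.005 right down at its stop; springs back when let go.
- key_bar (a joint): press of the long bar key, m: 0 up, 0.005 right down at its stop; springs back when let go.
- selector_base: aluminium plate 76 mm across under the selector knob, fixed on the face, with three black marks by its rim: 50 degrees left of up-slope (counter-clockwise), up-slope, 50 degrees right. Origin on the knob's axis in the plane of the face; z straight out of the face (30 degrees from vertical, leaning away from the robot), x up the slope.
- selector_grip (a point): centre of the black knob's grip bar, on its axis, 34 mm out from selector_base's origin when out. Bar 50 mm long, 14 mm wide (pinch it across this), from 20 to 48 mm out, on a disc 56 mm across from 12 to 20 mm out; all 7 mm lower when pushed in. x is the bar's length towards its pointing end (white line on top), z out of the face. At the start it points to the left mark.
- selector (a joint): turn of the knob, rad, growing clockwise seen from outside the face: 0 bar pointing at the left mark, 0.873 middle mark (bar straight up the slope), 1.745 right mark; starts within 0.06 of 0. Out, it is locked at its mark with about 9 degrees of play; it turns freely once pushed in by more than 5 mm, and springs out only within about 9 degrees of a mark.
- selector_push (a joint): how far the knob is pushed in along its axis, m: 0 out, 0.007 fully in at its hard stop; spring about 3 N to start, 8 N at the stop.
- stop (a joint): press of the black mushroom stop button (cap 40 mm across, top 37 mm above the flat top) standing on the console's flat top, on the robot's side of the face, somewhere in the middle 200 mm of the width; m, 0 up, 0.006 down. Leave it alone.
- bottle_mid (a point): bystander: upright loose bottle, 60 mm across, 170 mm tall, standing on the bench by one end of the console; this point is its centre, half-way up; z is its axis.
- bear_mid (a point): bystander: small loose carved wooden bear, 72 mm across, 132 mm tall, standing on the bench by the other end of the console; this point is its centre, half-way up; z is its axis.
- gouge_grip (a point): bystander: loose hand gouge with wooden handle, 220 mm long, lying on the bench in front of the console, beyond its low edge; this point is the middle of its handle.

How it is judged:
On the way, in this order (a step that is already met when the one before it is completed fails the run):
1. the round key is pressed right down (3.5 mm or more of 5) with the other two keys up (value of joint key_round above 0.0035 m and value of joint each of key_square, key_bar below 0.0015 m), for 0.05 s.
2. then the square key is pressed right down, the other two up (value of joint key_square above 0.0035 m and value of joint each of key_round, key_bar below 0.0015 m), for 0.05 s.
3. then the long bar key is pressed right down, the other two up (value of joint key_bar above 0.0035 m and value of joint each of key_round, key_square below 0.0015 m), for 0.05 s.
4. then, with all keys up, the selector is pushed in (4.5 mm or more) at its first mark (value of joint each of key_round, key_square, key_bar below 0.0015 m and value of joint selector_push above 0.0045 m and value of joint selector below 0.3 rad), for 0.05 s.
At the end, for the whole second after the job is handed in: the selector is out (pushed in less than 1.5 mm) and within about 0.2 rad of the middle mark (joint 0.67 to 1.08 rad), all three keys are up (less than 1.5 mm) and the stop button is up (less than 2 mm) (value of joint each of key_round, key_square, key_bar, selector_push below 0.0015 m and value of joint selector between 0.67 and 1.08 rad and value of joint stop below 0.002 m); the robot touches nothing.
It fails at once if two keys down together (each more than 2 mm) (value of joint each of key_round, key_square above 0.002 m or value of joint each of key_square, key_bar above 0.002 m or value of joint each of key_round, key_bar above 0.002 m).
It fails at once if the stop button pressed by more than 3 mm (value of joint stop above 0.003 m).
It fails at once if the selector turned on towards the right mark (past 1.3 rad) (value of joint selector above 1.3 rad).
It fails at once if a key leaned on with more than 40 N (contact force between any of key_round_base, key_square_base, key_bar_base and anything else above 40 N).
It fails at once if the bottle, bear or gouge shifted by more than 30 mm, or the bottle or bear tipped by more than 0.3 rad (distance of any of bottle_mid, bear_mid, gouge_grip from where it was at the start of the episode above 0.03 m or angle between any of bottle_mid, bear_mid's own z axis and vertical above 0.3 rad).
It also fails if it takes over 64 s, if anything falls off the work surface, if the arm or the gripper's body presses on something with over 40 N, if the wrist force passes 120 N, or if a joint passes its speed limit or range.

## Working session

There is one attempt and no reset: what is moved stays moved. The work goes in short steps, Python scripts to look and compute and a tool call to move; the robot and the scene stay as the last step left them, time stands still between calls to the robot, and variables do not carry over. Pictures are saved under pics/ and viewed, at most 10 in all, crops included, and the job is handed in when it is done.

Besides the shell and the picture viewer there is one more tool, called after "Emit:" as name([rows], argument=value, ...), one row to a line, values as JSON. drive_tool: Moves the arm, as the interface text tells. Its arguments: {"type":"object","properties":{"deltas":{"type":"array"},"grip_force":{"type":"number"}},"required":["deltas"]}

```bash
mkdir -p pics
python3 - <<'E'
from station import bot, optics
import cv2,numpy as np
for n in("scene","top"):
    im=optics.read_camera(n); cv2.imwrite(f"pics/{n}1.png",im)
    m=optics.camera_model(n); print(n,m["fx"],m["cx"],m["cy"],m["dist"],np.round(m["cam_to_world"],3).tolist())
o=bot.get_obs(); print({k:np.round(v,3).tolist() for k,v in o.items()})
E
```

```text
scene 362.4392305441239 314.63692803293475 201.19149163684645 [-0.02321623  0.          0.          0.          0.        ] [[-0.326, -0.666, 0.671, 1.131], [0.945, -0.224, 0.237, 0.218], [-0.008, 0.711, 0.703, 0.67], [0.0, 0.0, 0.0, 1.0]]
top 403.2127722990245 320.484342373598 199.07410084996908 [0.02868947 0.         0.         0.         0.        ] [[0.002, 0.989, -0.15, 0.405], [-1.0, -0.002, -0.026, 0.021], [-0.026, 0.15, 0.988, 1.109], [0.0, 0.0, 0.0, 1.0]]
{'t': 0.1, 'q': [0.999, 0.478, 0.022, 1.556, -0.012, 1.109, -0.083], 'joint_vel': [-0.001, -0.001, -0.001, -0.003, -0.001, -0.0, -0.001], 'joint_torque': [0.005, -59.776, 1.613, -28.196, 0.013, 0.005, -0.0], 'eef_pos': [0.302, -0.603, 0.303], 'tool_rot': [-0.001, 0.973, 0.23, -0.0], 'contact_force': [-0.343, 1.039, 0.548], 'torque': [0.018, -0.005, 0.007], 'grasp_force': 0.0, 'gripper_width': 0.995}
```

View pics/top1.png

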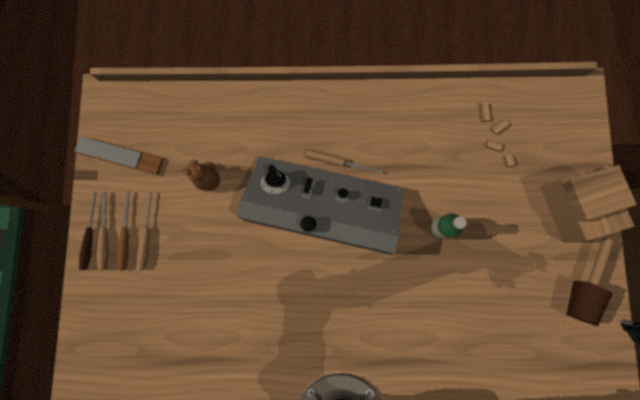

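View pics/scene1.png

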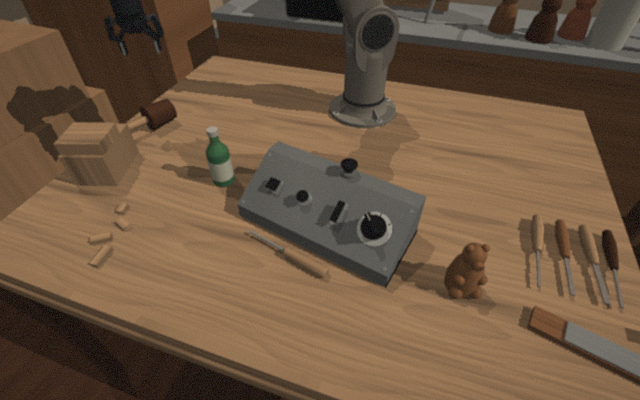

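```bash
cat > h.py <<'E'
import cv2,numpy as np
def ray(m,uv):
    K=np.array([[m["fx"],0,m["cx"]],[0,m["fy"],m["cy"]],[0,0,1.]])
    p=cv2.undistortPoints(np.array(uv,float).reshape(1,1,2),K,np.array(m["dist"]))[0,0]
    T=np.array(m["cam_to_world"]); d=T[:3,:3]@np.array([p[0],-p[1],-1]); return T[:3,3],d/np.linalg.norm(d)
def plane(m,uv,z):
    o,d=ray(m,uv); return o+d*(z-o[2])/d[2]
def tri(a,b):
    A=np.zeros((3,3));v=np.zeros(3);P=[np.eye(3)-np.outer(d,d) for o,d in(a,b)]
    x=np.linalg.solve(P[0]+P[1],P[0]@a[0]+P[1]@b[0]); return x,max(np.linalg.norm(P[i]@(x-(a,b)[i][0])) for i in(0,1))
def proj(m,X):
    T=np.linalg.inv(m["cam_to_world"]); c=T[:3,:3]@X+T[:3,3]
    K=np.array([[m["fx"],0,m["cx"]],[0,m["fy"],m["cy"]],[0,0,1.]])
    return cv2.projectPoints(np.array([[c[0],-c[1],-c[2]]]),np.zeros(3),np.zeros(3),K,np.array(m["dist"]))[0].ravel()
E
cat > m.py <<'E'
from station import optics
from h import *
seed={"top":dict(square=(376,202),round=(343,194),bar=(309,186),stop=(308,224),sel=(274,180)),"scene":dict(square=(274,185),round=(303,198),bar=(338,212),stop=(349,165),sel=(372,226))}
R={};M={}
for n in seed:
    im=cv2.imread(f"pics/{n}1.png");M[n]=optics.camera_model(n)
    v=im.max(2);r=8
    mask=(v<28).astype(np.uint8)
    k,l,st,c=cv2.connectedComponentsWithStats(mask)
    for s,(x,y) in seed[n].items():
        j=l[y-3:y+4,x-3:x+4];j=j[j>0]
        b=np.bincount(j).argmax() if len(j) else 0
        print(n,s,st[b].tolist(),np.round(c[b],1)); R[n,s]=c[b]
    a=(140,240,240,420) if n=="top" else (140,280,230,430)
    cv2.imwrite(f"pics/{n}c.png",cv2.resize(cv2.convertScaleAbs(im[a[0]:a[1],a[2]:a[3]],alpha=1.7),None,fx=4,fy=4,interpolation=cv2.INTER_CUBIC)[:600,:800])
for s in seed["top"]:
    x,e=tri(ray(M["top"],R["top",s]),ray(M["scene"],R["scene",s])); print(s,np.round(x,4),round(e,4))
E
python3 m.py
```

```text
top square [371, 198, 11, 9, 71] [375.7 201.8]
top round [338, 189, 11, 8, 60] [342.7 192.5]
top bar [304, 178, 8, 15, 66] [307.7 184.7]
top stop [301, 217, 15, 14, 156] [308.5 223.4]
top sel [266, 165, 19, 21, 247] [274.4 177.3]
scene square [269, 179, 10, 10, 45] [273.6 183.5]
scene round [297, 191, 10, 10, 41] [301.5 195.9]
scene bar [331, 207, 10, 14, 39] [335.4 213.9]
scene stop [348, 161, 8, 7, 18] [352.2 163.7]
scene sel [362, 216, 24, 23, 254] [372.1 227.9]
square [ 0.552  -0.0921  0.0896] 0.0013
round [ 0.5758 -0.0097  0.0949] 0.0003
bar [0.5979 0.0793 0.087 ] 0.0013
stop [0.4912 0.079  0.1474] 0.0047
sel [0.6166 0.1651 0.0921] 0.0011
```

View pics/topc.png

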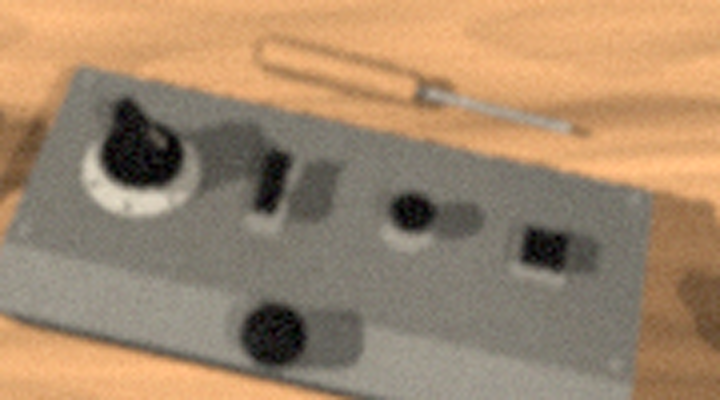

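View pics/scenec.png

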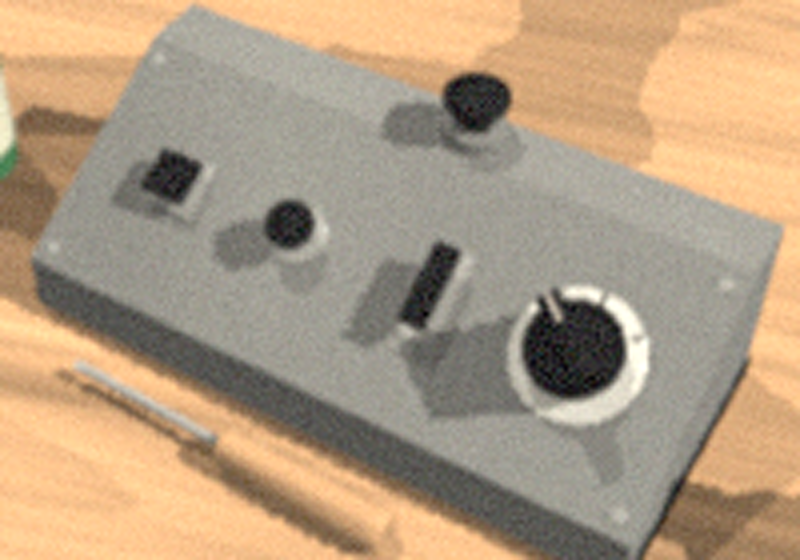

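Top view: the row runs selector (274,178), bar (308,185), round (343,193), square (376,202), with the stop at (308,223). The scene view shows the same order: square (274,184), round (302,196), bar (337,212), selector (372,228). The bottle stands by the square end and the bear by the selector end.

```bash
cat > f.py <<'E'
from station import bot, optics
from h import *
import json
from scipy.spatial.transform import Rotation as Ro
def go(C,yaw,s,out,turn=0,dx=0):
    "s: level coord along y_c (m), out: tip distance out of face, dx up-slope"
    yc=np.array([np.cos(yaw),np.sin(yaw),0]); xc=np.cross(yc,[0,0,1.])
    up=xc*np.cos(np.pi/6)+np.array([0,0,.5]); n=np.cross(up,yc)
    R=Ro.from_matrix(np.c_[-up,yc,-n])*Ro.from_euler('z',turn,degrees=True)
    P=np.array([*C,.08])+yc*s+up*dx+n*(out+.073)
    return P,R
def delta(P,R,p=None,r=None):
    o=bot.get_obs(); p=np.array(o["eef_pos"]) if p is None else p
    w=o["tool_rot"]; r=Ro.from_quat([w[1],w[2],w[3],w[0]]) if r is None else r
    return np.round(r.inv().apply(P-p),4).tolist(), np.round((r.inv()*R).as_rotvec(degrees=True)/45,3).tolist()
E
python3 - <<'E'
from f import *
uv={"top":dict(square=(375.7,201.8),round=(342.9,192.8),bar=(308,185)),"scene":dict(square=(273.2,183.8),round=(302.4,196),bar=(337.5,211.8))}
z=.093
A=[]
for k in("bar","round","square"):
    q=[plane(optics.camera_model(n),uv[n][k],z)[:2] for n in uv]; print(k,np.round(q,4).tolist()); A.append(np.mean(q,0))
A=np.array(A); d=A[2]-A[0]; yaw=np.arctan2(d[1],d[0]); m=A.mean(0)
yc=d/np.linalg.norm(d); xc=np.array([yc[1],-yc[0]])
C=m+xc*.0075   # back to plane of face
print(np.linalg.norm(d),np.degrees(yaw),C)
json.dump([C.tolist(),yaw],open("c.json","w"))
P,R=go(C,yaw,0,.11)
print(P,delta(P,R))
for s in(-.18,): print(go(C,yaw,s,0)[0])
E
```

```text
bar [[0.5958, 0.0793], [0.5961, 0.0819]]
round [[0.5753, -0.01], [0.5737, -0.0087]]
square [[0.5519, -0.0929], [0.5565, -0.0894]]
0.17672009927575513 -103.65089258099817 [ 0.56758482 -0.00484885]
[ 0.6565001  -0.02644334  0.23848265] ([0.5753, -0.3571, 0.0651], [0.232, -0.638, 0.874])
[0.64553472 0.16145227 0.14321985]
```

Emit:
drive_tool([
  {"gripper":0,"offset":[0.04,-0.025,0],"angular":[0,0,0]},
  {"gripper":0,"offset":[0.08,-0.05,0],"angular":[0,0,0]},
  {"gripper":0,"offset":[0.12,-0.075,0],"angular":[0,0,0]},
  {"gripper":0,"offset":[0.16,-0.1,0],"angular":[0,0,0]},
  {"gripper":0,"offset":[0.2,-0.125,0],"angular":[0,0,0]},
])

```text
t: 0.6
eef_pos: [0.4254, -0.4006, 0.3036]
tool_rot: [-0.0, 0.973, 0.23, -0.0]
contact_force: [-0.1, -1.3, -0.3]
gripper_width: 0.999
grasp_force: 0.0
```

Emit:
drive_tool([
  {"gripper":0,"offset":[0.04,-0.025,0],"angular":[0,0,0]},
  {"gripper":0,"offset":[0.08,-0.05,0],"angular":[0,0,0]},
  {"gripper":0,"offset":[0.12,-0.075,0],"angular":[0,0,0]},
  {"gripper":0,"offset":[0.16,-0.1,0],"angular":[0,0,0]},
  {"gripper":0,"offset":[0.2,-0.125,0],"angular":[0,0,0]},
])

```text
t: 1.1
eef_pos: [0.5484, -0.1994, 0.3037]
tool_rot: [-0.0, 0.973, 0.23, -0.0]
contact_force: [1.1, -0.0, -1.0]
gripper_width: 1.002
grasp_force: 0.0
```

Run:
```python
from f import *
C,yaw=json.load(open("c.json")); P,R=go(C,yaw,0,.11); print(bot.get_obs()["eef_pos"],delta(P,R))
```

```text
[ 0.54835617 -0.19942979  0.30368203] ([0.1741, -0.1064, 0.0652], [0.234, -0.638, 0.873])
```

Emit:
drive_tool([
  {"gripper":0,"offset":[0.03,-0.018,0],"angular":[0.035,-0.1,0.13]},
  {"gripper":0,"offset":[0.06,-0.036,0],"angular":[0.07,-0.2,0.26]},
  {"gripper":0,"offset":[0.09,-0.054,0.01],"angular":[0.105,-0.29,0.395]},
  {"gripper":0,"offset":[0.12,-0.072,0.02],"angular":[0.14,-0.385,0.525]},
  {"gripper":0,"offset":[0.15,-0.09,0.035],"angular":[0.175,-0.48,0.655]},
])

```text
t: 1.6
eef_pos: [0.6427, -0.0519, 0.269]
tool_rot: [-0.023, 0.98, -0.03, -0.197]
contact_force: [0.9, -0.5, 0.6]
gripper_width: 1.0
grasp_force: 0.0
```

Run:
```python
from f import *
C,yaw=json.load(open("c.json")); P,R=go(C,yaw,0,.11); print(bot.get_obs()["eef_pos"],delta(P,R))
```

```text
[ 0.64273698 -0.05190991  0.26895733] ([0.0232, -0.0253, 0.0242], [0.059, -0.157, 0.213])
```

Emit:
drive_tool([
  {"gripper":0,"offset":[0.012,-0.013,0.012],"angular":[0.03,-0.08,0.107]},
  {"gripper":0,"offset":[0.023,-0.025,0.024],"angular":[0.059,-0.157,0.213]},
  {"gripper":0,"offset":[0.023,-0.025,0.024],"angular":[0.059,-0.157,0.213]},
  {"gripper":0,"offset":[0.023,-0.025,0.024],"angular":[0.059,-0.157,0.213]},
])

```text
t: 2.0
eef_pos: [0.6552, -0.0288, 0.238]
tool_rot: [-0.031, 0.96, -0.112, -0.256]
contact_force: [0.8, 0.2, 1.2]
gripper_width: 1.002
grasp_force: 0.0
```

Run:
```python
from f import *
C,yaw=json.load(open("c.json")); P,R=go(C,yaw,0,.11); o=bot.get_obs();print(o["eef_pos"],np.round(o["q"],2),o["contact_force"],delta(P,R))
m=optics.camera_model("wrist");im=optics.read_camera("wrist");cv2.imwrite("pics/w1.png",im)
for s in(-.18,-.09,0,.09):
    P,R=go(C,yaw,s,-.073+.019); print(s,proj(m,P))
```

```text
[ 0.65518277 -0.02876377  0.23804996] [ 0.03  0.74 -0.06  1.33 -0.09  1.58 -1.81] [0.81676761 0.23724092 1.20888812] ([0.0004, -0.0026, -0.0007], [0.002, -0.002, 0.007])
-0.18 [ 85.72588939 200.68304011]
-0.09 [200.73368773 201.20000554]
0 [314.72797432 201.71752924]
0.09 [428.40281624 202.23873849]
```

View pics/w1.png

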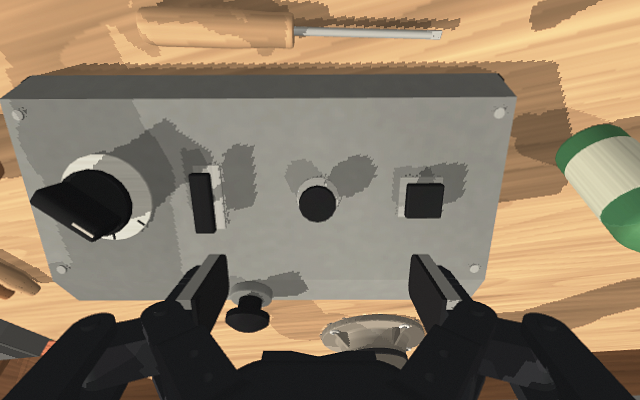

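Wrist view: the predicted points match within about 3 px. The caps are at bar (202,203), round (317,204) and square (425,201), and the selector is at (98,200) pointing lower-left. Next I close the gripper and go down over the round key.

Emit:
drive_tool([
  {"gripper":255,"offset":[0,0,0],"angular":[0,0,0]},
  {"gripper":255,"offset":[0,0,0],"angular":[0,0,0]},
  {"gripper":255,"offset":[0,0,0.025],"angular":[0,0,0]},
  {"gripper":255,"offset":[-0.001,0,0.05],"angular":[0,0,0]},
  {"gripper":255,"offset":[-0.001,0,0.075],"angular":[0,0,0]},
], grip_force=40)

```text
t: 2.55
eef_pos: [0.6179, -0.0197, 0.1748]
tool_rot: [-0.031, 0.96, -0.113, -0.255]
contact_force: [-0.8, 0.1, 0.1]
gripper_width: 0.144
grasp_force: 0.0
```

Emit:
drive_tool([
  {"gripper":255,"offset":[0,0,0],"angular":[0,0,0]},
  {"gripper":255,"offset":[0,0,0],"angular":[0,0,0]},
  {"gripper":255,"offset":[0,0,0],"angular":[0,0,0]},
])

```text
t: 2.85
eef_pos: [0.6196, -0.0197, 0.176]
tool_rot: [-0.031, 0.96, -0.113, -0.255]
contact_force: [0.7, -0.2, 0.3]
gripper_width: 0.0
grasp_force: 0.0
```

```bash
cat > st.py <<'E'
from f import *
import sys
C,yaw=json.load(open("c.json")); o=bot.get_obs()
P0,R=go(C,yaw,0,0); e=R.inv().apply(np.array(o["eef_pos"])-P0); f=R.inv().apply(o["contact_force"])
w=o["tool_rot"]; r=Ro.from_quat([w[1],w[2],w[3],w[0]])
print("t",o["t"],"x,s,out mm",np.round(np.array([e[0],e[1],-e[2]])*1000,2),"F",np.round(f,1),"rot",np.round((R.inv()*r).as_rotvec(degrees=True),2),"w",o["gripper_width"])
E
python3 st.py
```

```text
t 2.85 x,s,out mm [-1.17  2.18 37.14] F [ 0.4  0.1 -0.6] rot [ 0.03  0.27 -0.22] w 0.0003043609077014255
```

Emit:
drive_tool([
  {"gripper":255,"offset":[0,0,0.003],"angular":[0,0,0]},
  {"gripper":255,"offset":[0,0,0.006],"angular":[0,0,0]},
  {"gripper":255,"offset":[0,0,0.009],"angular":[0,0,0]},
  {"gripper":255,"offset":[0,0,0.011],"angular":[0,0,0]},
  {"gripper":255,"offset":[0,0,0.011],"angular":[0,0,0]},
])

```text
t: 3.35
eef_pos: [0.6126, -0.018, 0.1644]
tool_rot: [-0.031, 0.959, -0.113, -0.257]
contact_force: [0.4, -0.4, 0.7]
gripper_width: 0.001
grasp_force: 0.0
```

Emit:
drive_tool([
  {"gripper":255,"offset":[0,0,0.001],"angular":[0,0,0]},
  {"gripper":255,"offset":[0,0,0.002],"angular":[0,0,0]},
  {"gripper":255,"offset":[0,0,0.002],"angular":[0,0,0]},
])

```text
t: 3.65
eef_pos: [0.6121, -0.0178, 0.1631]
tool_rot: [-0.031, 0.96, -0.113, -0.256]
contact_force: [0.0, 0.3, 1.4]
gripper_width: 0.003
grasp_force: 0.7
```

```bash
python3 st.py
```

```text
t 3.65 x,s,out mm [-1.47  2.13 22.13] F [-0.7 -0.3 -1.2] rot [-0.01  0.11 -0.22] w 0.0028346913093244114
```

Emit:
drive_tool([
  {"gripper":255,"offset":[0,0,0.001],"angular":[0,0,0]},
  {"gripper":255,"offset":[0,0,0.002],"angular":[0,0,0]},
  {"gripper":255,"offset":[0,0,0.002],"angular":[0,0,0]},
])

```text
t: 3.95
eef_pos: [0.6111, -0.0177, 0.1614]
tool_rot: [-0.031, 0.96, -0.113, -0.256]
contact_force: [1.3, 0.1, 2.6]
gripper_width: 0.003
grasp_force: 1.4
```

```bash
python3 st.py
```

```text
t 3.95 x,s,out mm [-1.47  2.17 20.16] F [-0.2 -0.5 -2.8] rot [-0.01  0.11 -0.22] w 0.002708558037437378
```

Emit:
drive_tool([
  {"gripper":255,"offset":[0,0,0.001],"angular":[0,0,0]},
  {"gripper":255,"offset":[0,0,0.002],"angular":[0,0,0]},
  {"gripper":255,"offset":[0,0,0.002],"angular":[0,0,0]},
])

```text
t: 4.25
eef_pos: [0.6101, -0.0174, 0.1596]
tool_rot: [-0.031, 0.96, -0.113, -0.256]
contact_force: [1.8, -1.5, 3.6]
gripper_width: 0.003
grasp_force: 2.1
```

```bash
python3 st.py
```

```text
t 4.25 x,s,out mm [-1.45  2.17 18.12] F [ 0.   1.  -4.1] rot [-0.01  0.11 -0.21] w 0.0026132515094913927
```

Emit:
drive_tool([
  {"gripper":255,"offset":[0,0,0.001],"angular":[0,0,0]},
  {"gripper":255,"offset":[0,0,0.001],"angular":[0,0,0]},
])

```text
t: 4.45
eef_pos: [0.6097, -0.0173, 0.1589]
tool_rot: [-0.031, 0.96, -0.113, -0.256]
contact_force: [1.6, -0.9, 4.2]
gripper_width: -0.003
grasp_force: 2.4
```

```bash
python3 st.py
```

```text
t 4.45 x,s,out mm [-1.45  2.14 17.29] F [-0.6  0.5 -4.5] rot [-0.    0.12 -0.22] w -0.003150685036421504
```

Emit:
drive_tool([
  {"gripper":255,"offset":[0,0,0.001],"angular":[0,0,0]},
  {"gripper":255,"offset":[0,0,0.001],"angular":[0,0,0]},
])

```text
t: 4.65
eef_pos: [0.6096, -0.0173, 0.1588]
tool_rot: [-0.031, 0.96, -0.113, -0.256]
contact_force: [2.5, -1.1, 8.8]
gripper_width: -0.001
grasp_force: 4.6
```

```bash
python3 st.py
```

```text
t 4.65 x,s,out mm [-1.5   2.17 17.17] F [-2.   0.5 -9. ] rot [ 0.01  0.17 -0.21] w -0.0007136715157569124
```

Round key is at its stop (about 9 N). Retracting and moving to the square key.

Emit:
drive_tool([
  {"gripper":255,"offset":[0,0,-0.01],"angular":[0,0,0]},
  {"gripper":255,"offset":[0,0,-0.02],"angular":[0,0,0]},
  {"gripper":255,"offset":[0,0.03,-0.02],"angular":[0,0,0]},
  {"gripper":255,"offset":[0,0.06,-0.02],"angular":[0,0,0]},
  {"gripper":255,"offset":[0,0.086,-0.02],"angular":[0,0,0]},
])

```text
t: 5.15
eef_pos: [0.5983, -0.1046, 0.175]
tool_rot: [-0.031, 0.959, -0.113, -0.257]
contact_force: [-0.2, -1.0, 0.4]
gripper_width: 0.002
grasp_force: 0.0
```

Emit:
drive_tool([
  {"gripper":255,"offset":[0,0,0],"angular":[0,0,0]},
  {"gripper":255,"offset":[0,0,0],"angular":[0,0,0]},
  {"gripper":255,"offset":[0,0,0.004],"angular":[0,0,0]},
  {"gripper":255,"offset":[0,0,0.008],"angular":[0,0,0]},
  {"gripper":255,"offset":[0,0,0.01],"angular":[0,0,0]},
])

```text
t: 5.65
eef_pos: [0.5936, -0.1007, 0.1657]
tool_rot: [-0.031, 0.959, -0.112, -0.257]
contact_force: [-0.4, 0.7, -0.3]
gripper_width: 0.001
grasp_force: 0.0
```

```bash
python3 st.py
```

```text
t 5.65 x,s,out mm [-1.42 87.   25.16] F [-0.3 -0.6  0.5] rot [-0.03  0.02 -0.31] w 0.0007464520450914788
```

Emit:
drive_tool([
  {"gripper":255,"offset":[0,0,0.001],"angular":[0,0,0]},
  {"gripper":255,"offset":[0,0,0.002],"angular":[0,0,0]},
  {"gripper":255,"offset":[0,0,0.002],"angular":[0,0,0]},
])

```text
t: 5.95
eef_pos: [0.5929, -0.1016, 0.1645]
tool_rot: [-0.031, 0.959, -0.113, -0.256]
contact_force: [1.0, 0.2, 0.7]
gripper_width: 0.003
grasp_force: 0.0
```

```bash
python3 st.py
```

```text
t 5.95 x,s,out mm [-1.22 88.04 23.89] F [ 0.4 -0.4 -1.1] rot [-0.02  0.08 -0.22] w 0.002555747300394463
```

Emit:
drive_tool([
  {"gripper":255,"offset":[0,0,0.001],"angular":[0,0,0]},
  {"gripper":255,"offset":[0,0,0.002],"angular":[0,0,0]},
  {"gripper":255,"offset":[0,0,0.002],"angular":[0,0,0]},
])

```text
t: 6.25
eef_pos: [0.5918, -0.1015, 0.1628]
tool_rot: [-0.031, 0.959, -0.113, -0.256]
contact_force: [-0.1, 0.2, -0.1]
gripper_width: -0.001
grasp_force: 0.0
```

```bash
python3 st.py
```

```text
t 6.25 x,s,out mm [-1.25 88.18 21.84] F [-0.  -0.2  0.2] rot [-0.01  0.08 -0.21] w -0.000825522093909902
```

Emit:
drive_tool([
  {"gripper":255,"offset":[0,0,0.001],"angular":[0,0,0]},
  {"gripper":255,"offset":[0,0,0.002],"angular":[0,0,0]},
  {"gripper":255,"offset":[0,0,0.002],"angular":[0,0,0]},
])

```text
t: 6.55
eef_pos: [0.5908, -0.1012, 0.161]
tool_rot: [-0.031, 0.959, -0.113, -0.256]
contact_force: [-0.5, -0.8, -0.4]
gripper_width: -0.001
grasp_force: 0.0
```

Emit:
drive_tool([
  {"gripper":255,"offset":[0,0,0.001],"angular":[0,0,0]},
  {"gripper":255,"offset":[0,0,0.002],"angular":[0,0,0]},
  {"gripper":255,"offset":[0,0,0.002],"angular":[0,0,0]},
])

```text
t: 6.85
eef_pos: [0.5898, -0.1009, 0.1592]
tool_rot: [-0.031, 0.959, -0.113, -0.256]
contact_force: [-0.1, 1.6, -0.6]
gripper_width: -0.001
grasp_force: 0.0
```

Emit:
drive_tool([
  {"gripper":255,"offset":[0,0,0.001],"angular":[0,0,0]},
  {"gripper":255,"offset":[0,0,0.001],"angular":[0,0,0]},
])

```text
t: 7.05
eef_pos: [0.5894, -0.1008, 0.1584]
tool_rot: [-0.031, 0.959, -0.113, -0.256]
contact_force: [-0.1, -0.2, -0.1]
gripper_width: 0.002
grasp_force: 0.0
```

```bash
python3 st.py
```

```text
t 7.05 x,s,out mm [-1.23 88.13 16.84] F [-0.   0.2  0.1] rot [-0.01  0.08 -0.22] w 0.0017632000721751965
```

Emit:
drive_tool([
  {"gripper":255,"offset":[0,0,0.001],"angular":[0,0,0]},
  {"gripper":255,"offset":[0,0,0.002],"angular":[0,0,0]},
  {"gripper":255,"offset":[0,0,0.002],"angular":[0,0,0]},
])

```text
t: 7.35
eef_pos: [0.5886, -0.1007, 0.1569]
tool_rot: [-0.031, 0.96, -0.113, -0.256]
contact_force: [0.1, -0.3, 1.5]
gripper_width: -0.002
grasp_force: 0.9
```

Emit:
drive_tool([
  {"gripper":255,"offset":[0,0,0.001],"angular":[0,0,0]},
  {"gripper":255,"offset":[0,0,0.002],"angular":[0,0,0]},
  {"gripper":255,"offset":[0,0,0.002],"angular":[0,0,0]},
])

```text
t: 7.65
eef_pos: [0.5877, -0.1004, 0.1552]
tool_rot: [-0.031, 0.96, -0.113, -0.256]
contact_force: [0.8, -0.5, 2.3]
gripper_width: -0.004
grasp_force: 1.6
```

```bash
python3 st.py
```

```text
t 7.65 x,s,out mm [-1.15 88.14 13.15] F [-0.4  0.3 -2.5] rot [-0.01  0.11 -0.22] w -0.004046004919965074
```

Emit:
drive_tool([
  {"gripper":255,"offset":[0,0,0.001],"angular":[0,0,0]},
  {"gripper":255,"offset":[0,0,0.002],"angular":[0,0,0]},
  {"gripper":255,"offset":[0,0,0.002],"angular":[0,0,0]},
])

```text
t: 7.95
eef_pos: [0.5867, -0.1002, 0.1534]
tool_rot: [-0.031, 0.96, -0.113, -0.256]
contact_force: [2.8, -0.3, 5.6]
gripper_width: -0.001
grasp_force: 2.3
```

Emit:
drive_tool([
  {"gripper":255,"offset":[0,0,0.001],"angular":[0,0,0]},
  {"gripper":255,"offset":[0,0,0.001],"angular":[0,0,0]},
])

```text
t: 8.15
eef_pos: [0.5865, -0.1002, 0.1531]
tool_rot: [-0.031, 0.96, -0.113, -0.256]
contact_force: [1.2, -0.8, 6.3]
gripper_width: -0.004
grasp_force: 3.7
```

```bash
python3 st.py
```

```text
t 8.15 x,s,out mm [-1.16 88.18 10.7 ] F [-2.   0.5 -6.1] rot [-0.    0.14 -0.21] w -0.003824332423049573
```

Square key is at its stop. Next is the bar key.

Emit:
drive_tool([
  {"gripper":255,"offset":[0,0,-0.013],"angular":[0,0,0]},
  {"gripper":255,"offset":[0,0,-0.027],"angular":[0,0,0]},
  {"gripper":255,"offset":[0,-0.04,-0.027],"angular":[0,0,0]},
  {"gripper":255,"offset":[0,-0.08,-0.027],"angular":[0,0,0]},
  {"gripper":255,"offset":[0,-0.12,-0.027],"angular":[0,0,0]},
])

```text
t: 8.65
eef_pos: [0.6278, 0.0146, 0.1768]
tool_rot: [-0.031, 0.959, -0.113, -0.256]
contact_force: [0.7, -0.8, -0.4]
gripper_width: -0.001
grasp_force: 0.0
```

Emit:
drive_tool([
  {"gripper":255,"offset":[0,-0.035,0],"angular":[0,0,0]},
  {"gripper":255,"offset":[0,-0.057,0],"angular":[0,0,0]},
  {"gripper":255,"offset":[0,-0.057,0.003],"angular":[0,0,0]},
  {"gripper":255,"offset":[0,-0.057,0.007],"angular":[0,0,0]},
  {"gripper":255,"offset":[0,-0.057,0.01],"angular":[0,0,0]},
])

```text
t: 9.15
eef_pos: [0.6353, 0.0677, 0.167]
tool_rot: [-0.03, 0.959, -0.114, -0.256]
contact_force: [-0.8, -0.9, -0.4]
gripper_width: -0.001
grasp_force: 0.0
```

Emit:
drive_tool([
  {"gripper":255,"offset":[0,0,0.001],"angular":[0,0,0]},
  {"gripper":255,"offset":[0,0,0.002],"angular":[0,0,0]},
  {"gripper":255,"offset":[0,0,0.002],"angular":[0,0,0]},
])

```text
t: 9.45
eef_pos: [0.6345, 0.0696, 0.1658]
tool_rot: [-0.031, 0.959, -0.113, -0.256]
contact_force: [-0.7, -0.4, 0.4]
gripper_width: -0.001
grasp_force: 0.0
```

Emit:
drive_tool([
  {"gripper":255,"offset":[0,0,0.001],"angular":[0,0,0]},
  {"gripper":255,"offset":[0,0,0.002],"angular":[0,0,0]},
  {"gripper":255,"offset":[0,0,0.002],"angular":[0,0,0]},
])

```text
t: 9.75
eef_pos: [0.6335, 0.0706, 0.1639]
tool_rot: [-0.031, 0.959, -0.113, -0.256]
contact_force: [-0.5, -0.6, -1.0]
gripper_width: -0.005
grasp_force: 0.0
```

```bash
python3 st.py
```

```text
t 9.75 x,s,out mm [ -1.94 -88.87  22.81] F [0.2 0.6 1. ] rot [-0.01  0.08 -0.22] w -0.004725188903024119
```

Emit:
drive_tool([
  {"gripper":255,"offset":[0,0,0.001],"angular":[0,0,0]},
  {"gripper":255,"offset":[0,0,0.002],"angular":[0,0,0]},
  {"gripper":255,"offset":[0,0,0.002],"angular":[0,0,0]},
])

```text
t: 10.05
eef_pos: [0.6325, 0.0708, 0.1621]
tool_rot: [-0.031, 0.959, -0.113, -0.256]
contact_force: [0.1, -0.1, 0.6]
gripper_width: -0.001
grasp_force: 0.0
```

Emit:
drive_tool([
  {"gripper":255,"offset":[0,0,0.001],"angular":[0,0,0]},
  {"gripper":255,"offset":[0,0,0.002],"angular":[0,0,0]},
  {"gripper":255,"offset":[0,0,0.002],"angular":[0,0,0]},
])

```text
t: 10.35
eef_pos: [0.6318, 0.071, 0.1607]
tool_rot: [-0.031, 0.96, -0.113, -0.256]
contact_force: [0.5, -0.3, 3.4]
gripper_width: 0.005
grasp_force: 1.1
```

Emit:
drive_tool([
  {"gripper":255,"offset":[0,0,0.001],"angular":[0,0,0]},
  {"gripper":255,"offset":[0,0,0.002],"angular":[0,0,0]},
  {"gripper":255,"offset":[0,0,0.002],"angular":[0,0,0]},
])

```text
t: 10.65
eef_pos: [0.6308, 0.0712, 0.159]
tool_rot: [-0.031, 0.96, -0.113, -0.256]
contact_force: [1.0, -1.2, 3.4]
gripper_width: -0.002
grasp_force: 1.8
```

```bash
python3 st.py
```

```text
t 10.65 x,s,out mm [ -1.84 -88.85  17.12] F [-0.6  0.9 -3.6] rot [-0.01  0.11 -0.21] w -0.0020007848668267296
```

Emit:
drive_tool([
  {"gripper":255,"offset":[0,0,0.001],"angular":[0,0,0]},
  {"gripper":255,"offset":[0,0,0.002],"angular":[0,0,0]},
  {"gripper":255,"offset":[0,0,0.002],"angular":[0,0,0]},
])

```text
t: 10.95
eef_pos: [0.6299, 0.0715, 0.1574]
tool_rot: [-0.031, 0.96, -0.113, -0.256]
contact_force: [1.0, -0.4, 5.9]
gripper_width: -0.001
grasp_force: 2.4
```

Emit:
drive_tool([
  {"gripper":255,"offset":[0,0,0.001],"angular":[0,0,0]},
  {"gripper":255,"offset":[0,0,0.001],"angular":[0,0,0]},
])

```text
t: 11.15
eef_pos: [0.6298, 0.0715, 0.1574]
tool_rot: [-0.031, 0.96, -0.113, -0.256]
contact_force: [2.0, -1.9, 9.3]
gripper_width: 0.001
grasp_force: 4.6
```

```bash
python3 st.py
```

```text
t 11.15 x,s,out mm [ -1.87 -88.84  15.24] F [-2.6  1.4 -9.2] rot [ 0.02  0.17 -0.22] w 0.001382412162911625
```

Bar key is at its stop. Backing off and moving over the selector.

Emit:
drive_tool([
  {"gripper":255,"offset":[0,0,-0.04],"angular":[0,0,0]},
  {"gripper":255,"offset":[0,0,-0.08],"angular":[0,0,0]},
  {"gripper":0,"offset":[0,0,-0.115],"angular":[0,0,0]},
  {"gripper":0,"offset":[0,-0.045,-0.115],"angular":[0,0,0]},
  {"gripper":0,"offset":[0,-0.09,-0.115],"angular":[0,0,0]},
])

```text
t: 11.65
eef_pos: [0.7071, 0.1445, 0.2567]
tool_rot: [-0.031, 0.96, -0.115, -0.255]
contact_force: [-0.0, 0.9, 0.0]
gripper_width: 0.502
grasp_force: 0.0
```

Emit:
drive_tool([
  {"gripper":0,"offset":[0,0,0],"angular":[0,0,-0.185]},
  {"gripper":0,"offset":[0,0,0],"angular":[0,0,-0.37]},
  {"gripper":0,"offset":[0,0,0],"angular":[0,0,-0.555]},
  {"gripper":0,"offset":[0,0,0],"angular":[0,0,-0.74]},
  {"gripper":0,"offset":[0,0,0],"angular":[0,0,-0.925]},
])

```text
t: 12.15
eef_pos: [0.7055, 0.1458, 0.255]
tool_rot: [-0.121, 0.936, 0.238, -0.229]
contact_force: [-0.4, -0.2, -0.5]
gripper_width: 0.999
grasp_force: 0.0
```

Emit:
drive_tool([
  {"gripper":0,"offset":[0,0,0],"angular":[0,0,-0.186]},
  {"gripper":0,"offset":[0,0,0],"angular":[0,0,-0.186]},
  {"gripper":0,"offset":[0,0,0],"angular":[0,0,-0.186]},
  {"gripper":0,"offset":[0,0,0],"angular":[0,0,-0.186]},
])

```text
t: 12.55
eef_pos: [0.7058, 0.1457, 0.2557]
tool_rot: [-0.136, 0.918, 0.302, -0.22]
contact_force: [-0.5, -0.8, 0.7]
gripper_width: 1.002
grasp_force: 0.0
```

```bash
python3 st.py
python3 - <<'E'
from f import *
C,yaw=json.load(open("c.json"))
m=optics.camera_model("wrist");im=optics.read_camera("wrist");cv2.imwrite("pics/w2.png",im)
for nm,out in(("top",.048),("disc",.020),("plate",.003)):
    P,R=go(C,yaw,-.178,-.073+out,dx=.001); print(nm,proj(m,P))
P,R=go(C,yaw,-.178,-.073+.048,dx=.001); b=-(R*Ro.from_euler('z',-50,degrees=True)).as_matrix()[:,0]
print("ends",proj(m,P+.025*b),proj(m,P-.025*b))
print(bot.get_obs()["q"])
E
```

```text
t 12.55 x,s,out mm [  -2.35 -178.93  128.52] F [-0.6  0.9 -0.4] rot [-5.000e-02  5.000e-02 -5.005e+01] w 1.001637176234677
top [321.00921848 206.08772527]
disc [320.69880862 195.59156658]
plate [320.53938502 190.20028326]
ends [320.89917835 236.25972993] [321.12680558 173.9611171 ]
[-0.05691487  0.84218671 -0.30921726  1.11786606 -0.03788024  1.65815059
 -1.24893597]
```

View pics/w2.png

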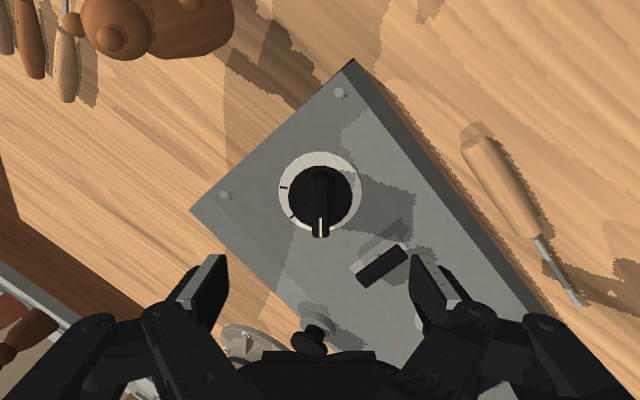

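The knob's bar end is at (320,237), as predicted, and its axis at (320,196). It's well aligned, so I go down to pinch the bar.

Emit:
drive_tool([
  {"gripper":0,"offset":[0,0.0015,0.025],"angular":[0,0,0]},
  {"gripper":0,"offset":[0,0.0015,0.05],"angular":[0,0,0]},
  {"gripper":0,"offset":[0,0.0015,0.075],"angular":[0,0,0]},
  {"gripper":0,"offset":[0,0.0015,0.095],"angular":[0,0,0]},
  {"gripper":0,"offset":[0,0.0015,0.103],"angular":[0,0,0]},
])

```text
t: 13.1
eef_pos: [0.6551, 0.1568, 0.1645]
tool_rot: [-0.136, 0.917, 0.303, -0.221]
contact_force: [0.4, 1.0, 0.0]
gripper_width: 0.997
grasp_force: 0.0
```

Emit:
drive_tool([
  {"gripper":0,"offset":[0,0,0],"angular":[0,0,0]},
  {"gripper":0,"offset":[0,0,0],"angular":[0,0,0]},
  {"gripper":120,"offset":[0,0,0],"angular":[0,0,0]},
  {"gripper":160,"offset":[0,0,0],"angular":[0,0,0]},
  {"gripper":180,"offset":[0,0,0],"angular":[0,0,0]},
])

```text
t: 13.6
eef_pos: [0.6572, 0.1565, 0.1668]
tool_rot: [-0.136, 0.918, 0.303, -0.219]
contact_force: [0.5, -0.4, 0.8]
gripper_width: 0.515
grasp_force: 0.0
```

```bash
python3 st.py
```

```text
t 13.6 x,s,out mm [  -0.94 -177.96   26.64] F [ 0.1  0.3 -1. ] rot [-4.00e-02  1.50e-01 -5.02e+01] w 0.5152124825000066
```

Emit:
drive_tool([
  {"gripper":200,"offset":[0,0,0],"angular":[0,0,0]},
  {"gripper":220,"offset":[0,0,0],"angular":[0,0,0]},
  {"gripper":255,"offset":[0,0,0],"angular":[0,0,0]},
  {"gripper":255,"offset":[0,0,0],"angular":[0,0,0]},
  {"gripper":255,"offset":[0,0,0],"angular":[0,0,0]},
], grip_force=40)

```text
t: 14.1
eef_pos: [0.6568, 0.1567, 0.1666]
tool_rot: [-0.137, 0.917, 0.303, -0.219]
contact_force: [-0.5, 0.3, 2.9]
gripper_width: 0.155
grasp_force: 40.5
```

```bash
python3 st.py
```

```text
t 14.1 x,s,out mm [  -1.21 -178.08   26.25] F [-1.9 -0.1 -2.3] rot [-4.000e-02  1.000e-01 -5.023e+01] w 0.15473285410345713
```

Emit:
drive_tool([
  {"gripper":255,"offset":[0,0,0.0015],"angular":[0,0,0]},
  {"gripper":255,"offset":[0,0,0.003],"angular":[0,0,0]},
  {"gripper":255,"offset":[0,0,0.0045],"angular":[0,0,0]},
  {"gripper":255,"offset":[0,0,0.006],"angular":[0,0,0]},
  {"gripper":255,"offset":[0,0,0.006],"angular":[0,0,0]},
])

```text
t: 14.6
eef_pos: [0.654, 0.1574, 0.1616]
tool_rot: [-0.137, 0.917, 0.303, -0.219]
contact_force: [0.4, -0.5, 7.3]
gripper_width: 0.149
grasp_force: 41.1
```

```bash
python3 st.py
```

```text
t 14.6 x,s,out mm [  -1.21 -178.06   20.49] F [-3.2  0.3 -6.6] rot [-3.000e-02  1.100e-01 -5.022e+01] w 0.1494221338543653
```

Emit:
drive_tool([
  {"gripper":255,"offset":[0,0,0.001],"angular":[0,0,0]},
  {"gripper":255,"offset":[0,0,0.001],"angular":[0,0,0]},
  {"gripper":255,"offset":[0,0,0.001],"angular":[0,0,0]},
])

```text
t: 14.9
eef_pos: [0.6537, 0.1575, 0.161]
tool_rot: [-0.137, 0.917, 0.303, -0.219]
contact_force: [1.0, 0.5, 7.1]
gripper_width: 0.158
grasp_force: 41.2
```

```bash
python3 st.py
```

```text
t 14.9 x,s,out mm [  -1.22 -178.04   19.87] F [-2.9 -0.7 -6.6] rot [-3.000e-02  1.300e-01 -5.022e+01] w 0.15826868068844613
```

Emit:
drive_tool([
  {"gripper":255,"offset":[0,0,0],"angular":[0,0,0.11]},
  {"gripper":255,"offset":[0,0,0],"angular":[0,0,0.22]},
  {"gripper":255,"offset":[0,0,0],"angular":[0,0,0.33]},
  {"gripper":255,"offset":[0,0,0],"angular":[0,0,0.44]},
  {"gripper":255,"offset":[0,0,0],"angular":[0,0,0.44]},
])

```text
t: 15.4
eef_pos: [0.6539, 0.1569, 0.1609]
tool_rot: [-0.096, 0.956, 0.139, -0.239]
contact_force: [1.2, -1.1, 7.8]
gripper_width: 0.152
grasp_force: 41.1
```

```bash
python3 st.py
```

```text
t 15.4 x,s,out mm [  -0.84 -177.54   19.97] F [-2.7  0.8 -7.5] rot [ -0.08   0.18 -30.24] w 0.15215718653291424
```

Turning freely. Completing the turn (30 deg = 0.672).

Emit:
drive_tool([
  {"gripper":255,"offset":[0,0,0],"angular":[0,0,0.13]},
  {"gripper":255,"offset":[0,0,0],"angular":[0,0,0.26]},
  {"gripper":255,"offset":[0,0,0],"angular":[0,0,0.4]},
  {"gripper":255,"offset":[0,0,0],"angular":[0,0,0.54]},
  {"gripper":255,"offset":[0,0,0],"angular":[0,0,0.67]},
])

```text
t: 15.9
eef_pos: [0.6539, 0.1559, 0.1608]
tool_rot: [-0.03, 0.959, -0.115, -0.256]
contact_force: [1.4, -3.3, 6.3]
gripper_width: 0.151
grasp_force: 41.2
```

Emit:
drive_tool([
  {"gripper":255,"offset":[0,0,0],"angular":[0,0,0]},
  {"gripper":255,"offset":[0,0,0],"angular":[0,0,0]},
  {"gripper":255,"offset":[0,0,0],"angular":[0,0,0]},
])

```text
t: 16.2
eef_pos: [0.6539, 0.1558, 0.1607]
tool_rot: [-0.03, 0.96, -0.113, -0.256]
contact_force: [0.9, -3.9, 7.7]
gripper_width: 0.153
grasp_force: 41.2
```

```bash
python3 st.py
```

```text
t 16.2 x,s,out mm [  -0.56 -176.53   19.91] F [-2.3  3.5 -7.5] rot [-0.09  0.18 -0.17] w 0.15349010621687786
```

Emit:
drive_tool([
  {"gripper":255,"offset":[0,0,-0.002],"angular":[0,0,0]},
  {"gripper":255,"offset":[0,0,-0.004],"angular":[0,0,0]},
  {"gripper":255,"offset":[0,0,-0.006],"angular":[0,0,0]},
  {"gripper":255,"offset":[0,0,-0.0068],"angular":[0,0,0]},
  {"gripper":255,"offset":[0,0,-0.0068],"angular":[0,0,0]},
])

```text
t: 16.7
eef_pos: [0.6567, 0.1553, 0.1656]
tool_rot: [-0.03, 0.96, -0.113, -0.256]
contact_force: [0.7, -6.1, 3.2]
gripper_width: 0.157
grasp_force: 40.6
```

```bash
python3 st.py
```

```text
t 16.7 x,s,out mm [  -0.54 -176.65   25.58] F [ 0.3  5.8 -3.9] rot [-0.1   0.11 -0.18] w 0.15746904439470297
```

Emit:
drive_tool([
  {"gripper":150,"offset":[0,0,0],"angular":[0,0,0]},
  {"gripper":0,"offset":[0,0,0],"angular":[0,0,0]},
  {"gripper":0,"offset":[0,0,0],"angular":[0,0,0]},
  {"gripper":0,"offset":[0,0,0],"angular":[0,0,0]},
  {"gripper":0,"offset":[0,0,0],"angular":[0,0,0]},
])

```text
t: 17.2
eef_pos: [0.6565, 0.157, 0.1659]
tool_rot: [-0.031, 0.96, -0.112, -0.256]
contact_force: [0.7, -0.7, 0.5]
gripper_width: 0.977
grasp_force: 0.0
```

Emit:
drive_tool([
  {"gripper":0,"offset":[0,0,-0.02],"angular":[0,0,0]},
  {"gripper":0,"offset":[0,0,-0.045],"angular":[0,0,0]},
  {"gripper":0,"offset":[0,0,-0.07],"angular":[0,0,0]},
  {"gripper":0,"offset":[0,0,-0.1],"angular":[0,0,0]},
  {"gripper":0,"offset":[0,0,-0.1],"angular":[0,0,0]},
])

```text
t: 17.7
eef_pos: [0.7077, 0.1443, 0.2566]
tool_rot: [-0.032, 0.96, -0.113, -0.253]
contact_force: [0.6, 0.3, -0.2]
gripper_width: 1.0
grasp_force: 0.0
```

```bash
python3 st.py
python3 - <<'E'
from f import *
C,yaw=json.load(open("c.json"))
m=optics.camera_model("wrist");im=optics.read_camera("wrist");cv2.imwrite("pics/w3.png",im)
for out in(.048,.041):
    P,R=go(C,yaw,-.178,-.073+out,dx=.001); b=-R.as_matrix()[:,0]
    print("ends",proj(m,P+.025*b),proj(m,P-.025*b))
E
```

```text
t 17.7 x,s,out mm [  -0.86 -178.03  130.48] F [ 0.5 -0.5 -0.1] rot [ 0.17  0.48 -0.27] w 0.9996129658231938
ends [318.74762209 236.89433241] [319.09058049 175.06071151]
ends [318.7568731  233.40897086] [319.0907391  173.10730382]
```

View pics/w3.png

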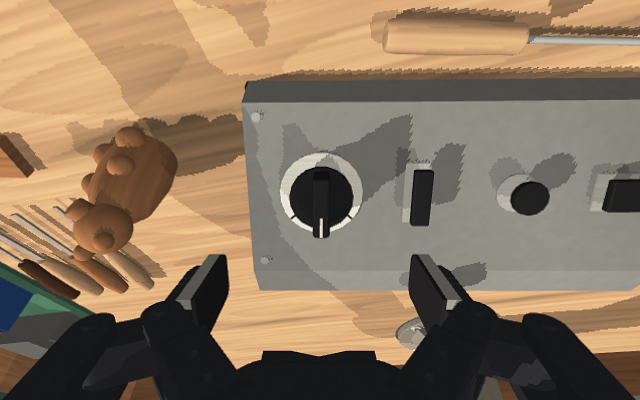

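The knob's bar points straight up the slope: its end is at (321,238), where a sprung-out knob was predicted at (319,237). The bear and gouge are upright and in place, and the robot is touching nothing.

```bash
python3 -c "
from station import bot
print(bot.hand_in())"
```

```text
the job is handed in; nothing more can be done
None
```

I pressed the round, square and bar keys in order, each down to its stop and released, turned the selector to the middle mark where it sprang back out, and handed the job in at about 18 s; the judge returned no verdict.

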